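# Draw the deep lid off a tube box held in a bench bracket

## Robot

A 7-joint arm with a two-finger parallel gripper is mounted at the origin on the work surface. World frame = base frame: x ahead of the robot, y to its left, z up, the work surface at z = 0. Lengths are in mm, angles in rad, forces in N, time in s.
With the tool pointing down it reaches from about 400 to 875 mm from the base axis. Payload 4.4 kg.
Tool frame: the origin (TCP) lies on the centre line of the jaws, within the pads' length; the fingertips stand 19 mm ahead of it and the grasp point (between the pads) is the TCP; z points along the fingers, y is the line along which they close (so a half turn about z gives the same grasp; the last joint's range is limited). The gripper opens to 85 mm and grips with 20 to 120 N. Pads are 22 mm wide; open, the fingers measure 114 mm over their backs; the gripper's body (76 mm by 85 mm) begins 54 mm behind the grasp point. The pads swing forward as they close: fully open they stand 13 mm farther back than shut.
Start: joints at [-1.412, 0.628, 0.038, 1.517, -0.027, 0.996, -0.02], TCP at [144.867, 633.665, 250.313] pointing down, gripper open.
Joint ranges: [-3.06, 3.06], [-0.37, 2.12], [-1.25, 1.32], [0.18, 2.47], [-1.1, 4.24], [0.23, 1.98], [-2.94, 2.94]. Speed limits (rad/s): [2.57, 2.57, 3.14, 3.14, 3.14, 3.14, 3.14].

## Interface

Orientations are given as [roll, pitch, yaw] about the fixed x, y, z axes, in that order (R = Rz(yaw) Ry(pitch) Rx(roll)).
In Python, from cell import ctrl, viewer, silhouettes gives the robot as it stands.
- The arm moves only by the shell command python3 -m creep 'ROWS'. ROWS is JSON, a list of rows, each an object with "jaw": the gripper command: -1 is shut, 1 is fully open, values between are in proportion; "xyz": the shift along the tool's x, y, z in mm, a list of three; "angular": the turn, a rotation vector about the tool's x, y, z in rad, a list of three. In form: [{"jaw": jaw, "xyz": [tx, ty, tz], "angular": [rx, ry, rz]}, ...]. A call has 1 to 12 rows; each row is the pose to reach, as a shift and turn from the pose commanded when the call began, along the tool's axes at that moment; what a row does not reach only later rows make up. A row lasts 1/8 s, in which the tool goes at most 62.5 mm and 10.7 degrees, less where a joint would pass 70% of its speed; a pose out of reach is approached as far as the arm can. A call with a gripper value outside its range is refused whole. The fingers move at their own pace and stop on an object; the grip force is fixed at half the most. Time passes only in rows, so rows that repeat a pose let the fingers close. It gives the time, the measured TCP pose, the force, the opening and the grip force at its end, in the units of the state.
- ctrl.read_state(): the state, without advancing time (a new reading comes with each control period).
- viewer.get_image(name): name is "side" or "top"; returns (picture, depth): 480x640x3 uint8, red, green, blue; 480x640 float32, mm along the optical axis (not along the pixel's ray), 0 where there is no reading.
- viewer.camera_model(name): a dict with "fx", "fy", "cx", "cy" (pixels), "T" (4x4, takes a point from camera to world coordinates). Camera axes: x right, y down, z forward; pixel columns grow to the right and rows downward; lengths in mm; the calibration is good to about 2 mm. A picture is of the moment at which its call begins. camera_model takes no time and is no camera call.
- ctrl.finish_job(): hands the job in; it is judged then, once.
Trained networks look in the newest picture that a camera, given by its name, has taken for a name from the list of things; names that differ only in an ending like _2 or _b are one class to them, and where a whole thing is asked for, a point or a joint stands for the part that bears it (a point fixed in the world has none). Each returns a list of dicts, best first, with "score" (0 to 1); they miss things now and then, are a little off and sometimes report something else, mostly with a low value. They report only what shows in the picture. A call takes as long as a camera call. They do not tell look-alikes from the thing itself.
- silhouettes(camera, target): "pixels" (480x640 bool, what is visible of it) and "xy" ([column, row] in pixels, amid what is visible of it).
The state is a dict: "clock": time; "qpos": joint angles; "qd": joint speeds; "tau": joint torques, N m; "eef_pos": TCP position; "tool_rot": TCP orientation; "force": force on the tool from outside, world axes, zero at the start; "torque": the same for the moment, N m; "width": finger opening in mm; "gripper_force": force on a finger pad.
Only numpy, scipy, OpenCV 4.12 (cv2) and the standard library are available. Lean on these libraries where they do the work, as an engineer would, in place of code of your own. Each camera call takes 0.05 s, during which the arm holds its last target. There are 200 camera calls.

## Task

On the lab bench a metal tube box with a deep, tight lid stands in the grey hold-down bracket. Slide the bracket's latch fully home over the box's foot so that the base is held down and stays put, then draw the lid straight up off the base, keeping it level. Set the lid down, without dropping it, flat and open side down inside the steel tray, and leave the base latched in the bracket.

Things in the scene. Friction and masses are not known exactly. Their poses are not given: they have to be found in the camera images.
- base: Loose aluminium box base (350 g) in a grey fixed bracket: block 91 (y) x 51 (x) mm on a foot plate 136 (y) x 64 (x) x 8 mm; foot ends stick out 18 mm past the lid. Origin: centre of the foot's underside, 6 mm above the bench; z up; block top at 62 mm. A fixed lip holds the foot's -y end (2 mm play); the latch is beyond its +y end. Unlatched, it rises with the lid.
- lid: Deep aluminium lid, open below, outside 60 (x) x 100 (y) x 62 mm tall, wall 3 mm, 100 g, rigid. Origin: centre of its open underside; z up; flat top at 62 mm. Starts fully down on the foot (8 mm above the base's origin, same axes), hiding the block; free once raised 54 mm. Sprung sides drag with 5 to 10 N. Grip from above across the 60 mm width (its x).
- latch_knob (a point): Top centre of the black knob, 16 mm diameter, 38 mm tall, on the bracket's steel latch bar (bar top 23 mm, knob top 61 mm above the bench). Slides along the base's y axis only, 1.5 N friction, stays where left. Open at the start: 144 to 156 mm from the base's origin along +y. Pushed towards the box it stops fully home at 126 mm, bar end 12 mm over the foot, 6 mm short of the lid.
- tray: Shallow open stainless-steel tray, 160 x 160 mm outside, 12 mm high, walls and floor 3 mm, fixed to the bench and empty. Origin: centre of its underside, on the bench; z up.
Things that resemble listed ones, but are neither listed nor needed, are in the scene too. Leave any blue look-alike of the lid alone.

How it is judged (in metres and radians):
On the way, in this order (a step that is already met when the one before it is completed fails the run):
1. the latch is slid home over the foot while the lid is still down on the base (y of latch_knob in the frame of base below 0.135 m and z of lid in the frame of base below 0.016 m), for 0.2 s.
2. the lid is drawn clear off the top of the base, level, with the base still held in the bracket (z of lid in the frame of base above 0.064 m and horizontal distance between lid and base below 0.03 m and angle between lid's own z axis and vertical below 0.25 rad and distance of base from where it was at the start of the episode below 0.007 m).
At the end, for the whole second after the job is handed in: Lid released, at rest, open side down on the tray's floor inside its walls (underside within 8 mm of the tray's, centres within 60 mm, level within 6 deg); base within 7 mm of its start and level within 6 deg; latch knob no more than 136 mm from the base's origin along y (horizontal distance between lid and tray below 0.06 m and z of lid in the frame of tray below 0.008 m and angle between each of lid, base's own z axis and vertical below 0.1 rad and linear speed of lid below 0.02 m/s and distance of base from where it was at the start of the episode below 0.007 m and y of latch_knob in the frame of base below 0.136 m); the robot touches nothing.
It fails at once if the base is lifted or shifted more than 7 mm (distance of base from where it was at the start of the episode above 0.007 m).
It fails at once if the lid is tipped more than about 20 degrees (angle between lid's own z axis and vertical above 0.35 rad).
It fails at once if the lid is dropped into the tray (over 0.7 m/s within 20 mm of its floor) (linear speed of lid above 0.7 m/s and z of lid in the frame of tray below 0.023 m and horizontal distance between lid and tray below 0.08 m).
It also fails if it takes over 51 s, if anything falls off the work surface, if the arm or the gripper's body presses on something with over 40 N, if the wrist force passes 120 N, or if a joint passes its speed limit or range.

## Working session

There is one attempt and no reset: what is moved stays moved. The work goes in short steps, Python scripts to look and compute and a shell command to move; the robot and the scene stay as the last step left them, time stands still between calls to the robot, and variables do not carry over. Pictures are saved under pics/ and viewed, at most 10 in all, crops included, and the job is handed in when it is done.

```bash
mkdir -p pics; ls; cat > h.py <<'E'
import numpy as np, cv2
from cell import ctrl, viewer, silhouettes
def cloud(n,d):
    m=viewer.camera_model(n); v,u=np.indices(d.shape)
    p=np.stack([(u-m['cx'])/m['fx']*d,(v-m['cy'])/m['fy']*d,d,np.ones_like(d)],-1)
    return (p@np.array(m['T']).T)[...,:3]
E
python3 - <<'E'
from h import *
s=ctrl.read_state(); print({k:np.round(s[k],3).tolist() for k in('clock','eef_pos','tool_rot','force','width')})
for n in('top','side'):
    im,d=viewer.get_image(n); cv2.imwrite(f'pics/{n}0.png',im[...,::-1]); np.save(n+'0.npy',d)
    P=cloud(n,d); print(n,np.round(viewer.camera_model(n)['T'],2).tolist())
    for t in('lid','base','latch_knob','tray'):
        for r in silhouettes(n,t):
            m=r['pixels']&(d>0); q=P[m]
            if len(q)==0: continue
            print(n,t,round(r['score'],2),np.round(r['xy']),m.sum(),'med',np.median(q,0).round(),'lo',np.percentile(q,3,0).round(),'hi',np.percentile(q,97,0).round())
E
```

```text
pics
{'clock': 0.0, 'eef_pos': [144.727, 633.058, 249.372], 'tool_rot': [-3.14, 0.0, 2.917], 'force': [-0.971, -0.353, 0.386], 'width': 85.344}
top [[-0.0, -0.99, 0.16, 303.39], [-1.0, -0.0, -0.03, 6.71], [0.03, -0.16, -0.99, 1034.89], [0.0, 0.0, 0.0, 1.0]]
top lid 0.96 [492. 307.] 2509 med [ 336. -337.   62.] lo [ 288. -376.    8.] hi [ 384. -309.   66.]
top lid 0.78 [401. 185.] 2339 med [ 553. -183.   76.] lo [ 523. -236.   19.] hi [ 589. -137.   79.]
top lid 0.77 [304. 300.] 1988 med [351.  -8.  63.] lo [306. -47.  58.] hi [399.  30.  66.]
top base 0.88 [370. 199.] 309 med [ 546. -130.   14.] lo [ 518. -143.   10.] hi [ 575. -119.   18.]
top latch_knob 0.61 [341. 203.] 869 med [533. -71.  23.] lo [ 514. -112.   20.] hi [555. -28.  61.]
top tray 0.72 [219. 214.] 7276 med [520. 153.   4.] lo [442.  74.  -0.] hi [600. 232.  13.]
top tray 0.68 [369. 201.] 331 med [ 546. -131.   14.] lo [ 518. -199.    9.] hi [ 576. -118.   18.]
side [[0.74, -0.36, 0.56, -167.79], [-0.67, -0.4, 0.63, -735.99], [-0.0, -0.84, -0.54, 665.78], [0.0, 0.0, 0.0, 1.0]]
side lid 0.94 [415. 262.] 2409 med [ 539. -204.   62.] lo [ 522. -244.   18.] hi [ 590. -150.   77.]
side lid 0.77 [399. 366.] 3887 med [ 321. -363.   57.] lo [ 282. -386.    4.] hi [ 376. -316.   63.]
side lid 0.58 [274. 271.] 2349 med [343. -28.  50.] lo [298. -59.   2.] hi [391.  22.  63.]
side base 0.59 [402. 280.] 250 med [ 531. -195.   12.] lo [ 516. -261.    5.] hi [ 544. -130.   16.]
side latch_knob 0.98 [358. 248.] 465 med [531. -62.  23.] lo [ 517. -115.   19.] hi [555. -32.  59.]
side tray 0.81 [285. 218.] 2760 med [519. 148.   3.] lo [437.  63.  -0.] hi [600. 234.  11.]
```

```bash
python3 - <<'E'
from h import *
from scipy import ndimage as N
a=cv2.imread('pics/top0.png')
cv2.imwrite('pics/topcrop.png',cv2.resize(a[120:380,160:560],(800,520),interpolation=3))
for n in('top','side'):
    d=np.load(n+'0.npy');P=cloud(n,d);x,y,z=P.transpose(2,0,1)
    m=(z>70)&(z<85)&(x>480)&(x<640)&(y<-110)&(y>-280)&(d>0)
    print(n,'lid',m.sum(),P[m].mean(0).round(1),cv2.minAreaRect(P[m][:,:2].astype(np.float32)))
    m=(z>52)&(z<68)&(x>490)&(x<580)&(y>-125)&(y<-20)&(d>0)
    print('knob',m.sum(),P[m].mean(0).round(1),P[m].min(0).round(),P[m].max(0).round())
    m=(z>7)&(z<16)&(x>400)&(x<640)&(y>50)&(y<260)&(d>0)
    print('tray',m.sum(),cv2.minAreaRect(P[m][:,:2].astype(np.float32)))
E
```

```text
top lid 1843 [ 559.  -187.8   76.3] ((559.5752563476562, -188.51168823242188), (61.10023498535156, 101.01518249511719), 12.279266357421875)
knob 63 [528.5 -45.5  60.3] [521. -52.  53.] [536. -39.  64.]
tray 834 ((521.7821655273438, 154.33480834960938), (165.66830444335938, 160.6311492919922), 76.43049621582031)
side lid 1032 [ 556.4 -193.6   75. ] ((559.3196411132812, -190.91452026367188), (64.84050750732422, 101.51256561279297), 12.311171531677246)
knob 44 [526.8 -49.9  57.8] [520. -56.  52.] [537. -42.  62.]
tray 430 ((520.7039794921875, 149.44073486328125), (166.43637084960938, 162.71926879882812), 76.25325775146484)
```

View pics/topcrop.png

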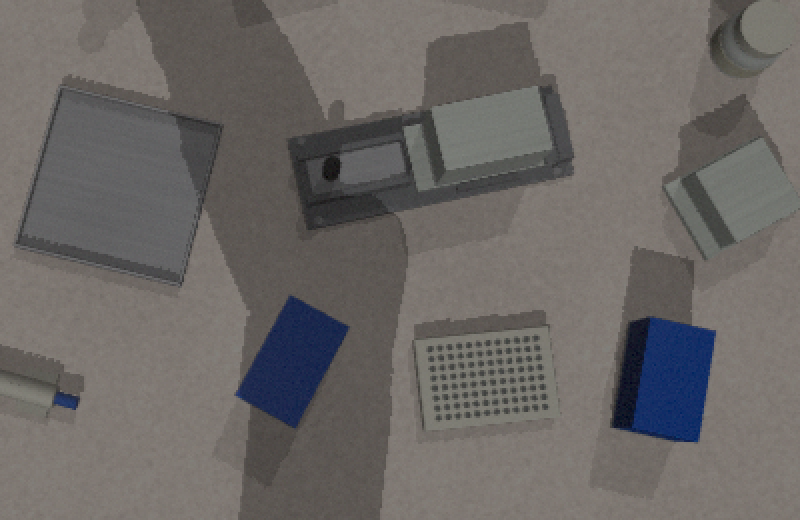

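The picture shows these candidates for the lid:
- Silver lid in the bracket, full px (401,185).
- Free silver box, about (527,217).
- Blue boxes at (304,300) and (492,307).

The one in the bracket is meant: its top is at 76 mm, it is 61x101 mm, and it lies on the knob's axis. The knob is at about (325,204) and the tray at (219,214). The view was already a 2x crop.

```bash
cat >> h.py <<'E'
from scipy.spatial.transform import Rotation as R
A=np.deg2rad(12.3); C=np.array([559.5,-189.5]); X=np.array([np.cos(A),np.sin(A)]); Y=np.array([-np.sin(A),np.cos(A)])
def go(xy,z,yaw=A+np.pi/2):
    s=ctrl.read_state(); r=R.from_euler('xyz',s['tool_rot'])
    t=r.inv().apply(np.r_[xy,z]-s['eef_pos']); w=(r.inv()*R.from_euler('xyz',[np.pi,0,yaw])).as_rotvec()
    print(t.round(1),w.round(3),'clock',s['clock'],'lidframe',((s['eef_pos'][:2]-C)@np.c_[X,Y]).round(1),s['eef_pos'][2].round(1),np.round(s['force'],1))
E
python3 -c "
from h import *
k=((np.array([528,-47])-C)@np.c_[X,Y]);print(k)
go(C+Y*176,250)"
```

```text
[ -0.42010555 145.93945152]
[-5.128e+02 -5.507e+02  3.000e-01] [-0.    -0.     1.131] clock 0.5 lidframe [-229.7  892.6] 250.3 [-0.3  0.8 -0.2]
```

```bash
python3 -m creep '[{"jaw":-1,"xyz":[-513,-551,0],"angular":[0,0,1.131]},{"jaw":-1,"xyz":[-513,-551,0],"angular":[0,0,1.131]},{"jaw":-1,"xyz":[-513,-551,0],"angular":[0,0,1.131]},{"jaw":-1,"xyz":[-513,-551,0],"angular":[0,0,1.131]},{"jaw":-1,"xyz":[-513,-551,0],"angular":[0,0,1.131]},{"jaw":-1,"xyz":[-513,-551,0],"angular":[0,0,1.131]},{"jaw":-1,"xyz":[-513,-551,0],"angular":[0,0,1.131]},{"jaw":-1,"xyz":[-513,-551,0],"angular":[0,0,1.131]},{"jaw":-1,"xyz":[-513,-551,0],"angular":[0,0,1.131]},{"jaw":-1,"xyz":[-513,-551,0],"angular":[0,0,1.131]},{"jaw":-1,"xyz":[-513,-551,0],"angular":[0,0,1.131]},{"jaw":-1,"xyz":[-513,-551,0],"angular":[0,0,1.131]}]'; python3 -c "
from h import *
go(C+Y*176,250)"
```

```text
clock: 2.0
eef_pos: [521.8, -17.0, 250.6]
tool_rot: [3.141, -0.0, 1.786]
force: [0.1, 0.6, 0.7]
width: 0.1
gripper_force: 0.0
[-0.6  0.1  0.6] [ 0.001 -0.     0.001] clock 2.0 lidframe [-1.000e-01  1.766e+02] 250.6 [0.1 0.6 0.7]
```

```bash
python3 -m creep '[{"jaw":-1,"xyz":[0,0,60],"angular":[0,0,0]},{"jaw":-1,"xyz":[0,0,120],"angular":[0,0,0]},{"jaw":-1,"xyz":[0,0,165],"angular":[0,0,0]},{"jaw":-1,"xyz":[0,0,190],"angular":[0,0,0]},{"jaw":-1,"xyz":[0,0,190],"angular":[0,0,0]}]'; python3 - <<'E'
from h import *
go(C+Y*150,60)
im,d=viewer.get_image('side');cv2.imwrite('pics/s1.png',cv2.resize(im[150:350,220:490,::-1],(800,592),interpolation=3))
E
```

```text
clock: 2.62
eef_pos: [519.5, -15.4, 58.8]
tool_rot: [-3.138, -0.001, 1.786]
force: [0.7, -0.2, 0.7]
width: 0.1
gripper_force: 0.0
[-28.6   1.9  -1.2] [-0.003 -0.001  0.   ] clock 2.625 lidframe [ -1.9 178.6] 58.8 [ 0.7 -0.2  0.7]
```

View pics/s1.png

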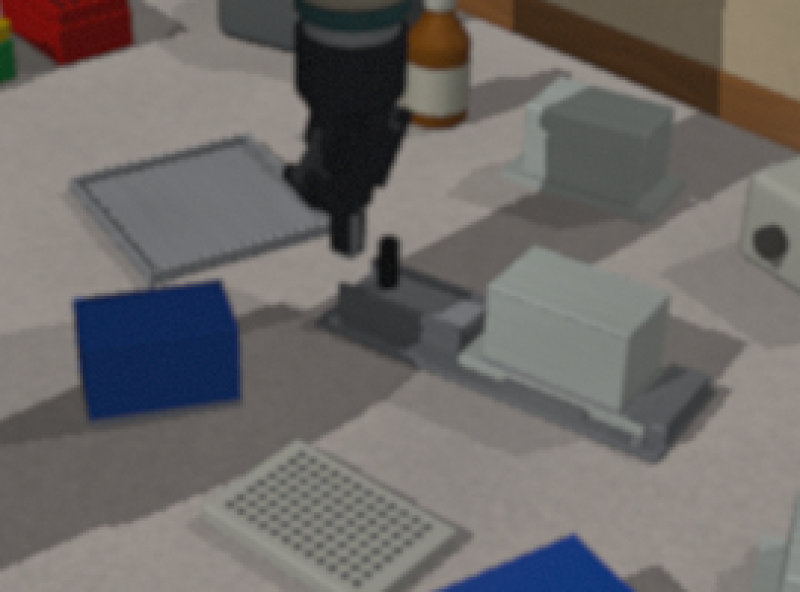

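The picture shows the closed fingers at crop (348,235), just behind the knob at (388,262), with the tips below the knob's top. Next I push along -tool x, easing off near the stop.

```bash
python3 -m creep '[{"jaw":-1,"xyz":[-8,2,0],"angular":[0,0,0]},{"jaw":-1,"xyz":[-16,2,0],"angular":[0,0,0]},{"jaw":-1,"xyz":[-22,2,0],"angular":[0,0,0]},{"jaw":-1,"xyz":[-26,2,0],"angular":[0,0,0]},{"jaw":-1,"xyz":[-30,2,0],"angular":[0,0,0]},{"jaw":-1,"xyz":[-30,2,0],"angular":[0,0,0]}]'; python3 - <<'E'
from h import *
go(C+Y*145,60)
E
python3 -m creep '[{"jaw":-1,"xyz":[-2,0,0],"angular":[0,0,0]},{"jaw":-1,"xyz":[-3,0,0],"angular":[0,0,0]},{"jaw":-1,"xyz":[-3,0,0],"angular":[0,0,0]}]'; python3 - <<'E'
from h import *
go(C+Y*145,60)
im,d=viewer.get_image('side');cv2.imwrite('pics/s2.png',cv2.resize(im[200:300,300:435,::-1],(800,592),interpolation=3))
E
```

```text
clock: 3.42
eef_pos: [529.0, -44.9, 60.3]
tool_rot: [-3.141, 0.0, 1.785]
force: [-0.6, -0.3, -0.1]
width: -0.0
gripper_force: 0.0
[-2.8 -1.   0.3] [-0.  0. -0.] clock 3.425 lidframe [  1.  147.8] 60.3 [-0.6 -0.3 -0.1]
clock: 3.8
eef_pos: [529.3, -47.1, 60.1]
tool_rot: [-3.141, -0.0, 1.786]
force: [-1.2, 1.1, -0.2]
width: 0.1
gripper_force: 0.6
[-0.6 -0.8  0.1] [-0.001 -0.     0.   ] clock 3.8 lidframe [  0.8 145.6] 60.1 [-1.2  1.1 -0.2]
```

View pics/s2.png

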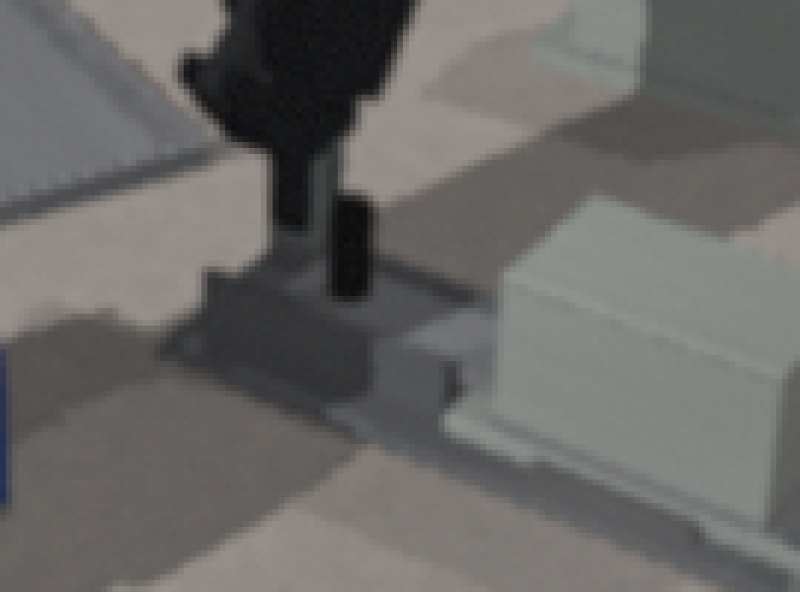

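The picture shows the finger against the knob at crop (350,245). The bar reaches over the foot at about (455,350), nearly up to the lid. The force is still only friction, so I push on until the stop.

```bash
for i in 1; do python3 -m creep '[{"jaw":-1,"xyz":[-2,0,0],"angular":[0,0,0]},{"jaw":-1,"xyz":[-2,0,0],"angular":[0,0,0]}]' | egrep 'eef|force'; done
python3 -m creep '[{"jaw":-1,"xyz":[-2,0,0],"angular":[0,0,0]},{"jaw":-1,"xyz":[-2,0,0],"angular":[0,0,0]}]' | egrep 'eef|force'; python3 -c "
from h import *
go(C+Y*145,60)"
```

```text
eef_pos: [529.3, -47.3, 60.1]
force: [-1.8, 4.9, 1.6]
gripper_force: 2.6
eef_pos: [529.3, -47.4, 60.1]
force: [-1.7, 9.0, 3.0]
gripper_force: 4.4
[-0.2 -0.8  0.1] [-0.002 -0.005  0.003] clock 4.35 lidframe [  0.8 145.2] 60.1 [-1.7  9.   3. ]
```

The force rises with no further motion, so the latch is home. I back off, go up and move over the lid.

```bash
python3 -m creep '[{"jaw":-1,"xyz":[10,0,0],"angular":[0,0,0]},{"jaw":-1,"xyz":[20,0,0],"angular":[0,0,0]},{"jaw":-1,"xyz":[20,0,-50],"angular":[0,0,0]},{"jaw":1,"xyz":[20,0,-100],"angular":[0,0,0]},{"jaw":1,"xyz":[-30,0,-100],"angular":[0,0,0]},{"jaw":1,"xyz":[-90,0,-100],"angular":[0,0,0]},{"jaw":1,"xyz":[-130,0,-100],"angular":[0,0,0]},{"jaw":1,"xyz":[-130,0,-100],"angular":[0,0,0]}]'; python3 - <<'E'
from h import *
go(C,55)
im,d=viewer.get_image('side');P=cloud('side',d);x,y,z=P.transpose(2,0,1);q=(P[...,:2]-C)@np.c_[X,Y]
m=(z>52)&(z<68)&(abs(q[...,0])<20)&(q[...,1]>100)&(q[...,1]<180)&(d>0)
print('knob',m.sum(),q[m].mean(0),q[m].min(0),q[m].max(0))
E
```

```text
clock: 5.35
eef_pos: [558.2, -183.1, 160.5]
tool_rot: [3.141, 0.004, 1.779]
force: [-0.7, 0.9, -0.4]
width: 85.3
gripper_force: 0.0
[-6.100e+00 -1.000e-01  1.055e+02] [ 0.     0.004 -0.006] clock 5.35 lidframe [0.1 6.6] 160.5 [-0.7  0.9 -0.4]
knob 45 [ -2.67286283 123.25883419] [-10.04967931 117.27213236] [  5.96978645 133.63336468]
```

```bash
python3 -m creep '[{"jaw":1,"xyz":[-3,0,20],"angular":[0,0,0]},{"jaw":1,"xyz":[-4,0,50],"angular":[0,0,0]},{"jaw":1,"xyz":[-4,0,80],"angular":[0,0,0]},{"jaw":1,"xyz":[-4,0,105],"angular":[0,0,0]},{"jaw":1,"xyz":[-4,0,105],"angular":[0,0,0]}]'; python3 - <<'E'
from h import *
go(C,55)
im,d=viewer.get_image('side');cv2.imwrite('pics/s3.png',cv2.resize(im[150:350,300:570,::-1],(800,592),interpolation=3))
E
```

```text
clock: 6.02
eef_pos: [557.7, -179.5, 53.6]
tool_rot: [-3.138, -0.003, 1.788]
force: [-0.4, 1.4, 0.5]
width: 85.6
gripper_force: 0.0
[-10.1  -0.4  -1.5] [-0.004 -0.003  0.002] clock 6.025 lidframe [ 0.3 10.1] 53.6 [-0.4  1.4  0.5]
```

View pics/s3.png

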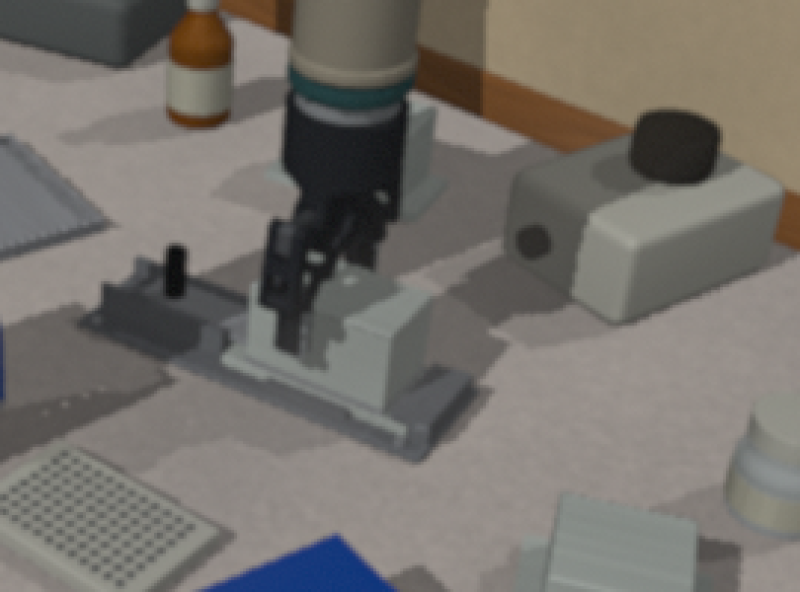

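The picture shows the open jaws straddling the lid, near finger at crop (290,320), about 10 mm to the knob side of centre. I centre them and close.

```bash
python3 -m creep '[{"jaw":1,"xyz":[-6,0,0],"angular":[0,0,0]},{"jaw":1,"xyz":[-9,0,0],"angular":[0,0,0]},{"jaw":1,"xyz":[-9,0,0],"angular":[0,0,0]},{"jaw":-1,"xyz":[-9,0,0],"angular":[0,0,0]},{"jaw":-1,"xyz":[-9,0,0],"angular":[0,0,0]},{"jaw":-1,"xyz":[-9,0,0],"angular":[0,0,0]},{"jaw":-1,"xyz":[-9,0,0],"angular":[0,0,0]},{"jaw":-1,"xyz":[-9,0,0],"angular":[0,0,0]}]'; python3 -c "
from h import *
go(C,55)"
```

```text
clock: 7.08
eef_pos: [561.2, -190.7, 55.7]
tool_rot: [3.141, -0.0, 1.786]
force: [-1.1, 0.9, 5.9]
width: 59.3
gripper_force: 66.0
[ 1.6 -1.4  0.7] [ 0. -0.  0.] clock 7.075 lidframe [ 1.4 -1.6] 55.7 [-1.1  0.9  5.9]
```

```bash
python3 -m creep '[{"jaw":-1,"xyz":[0,0,-4],"angular":[0,0,0]},{"jaw":-1,"xyz":[0,0,-9],"angular":[0,0,0]},{"jaw":-1,"xyz":[0,0,-14],"angular":[0,0,0]},{"jaw":-1,"xyz":[0,0,-19],"angular":[0,0,0]}]'; python3 - <<'E'
from h import *
go(C,80)
im,d=viewer.get_image('side');cv2.imwrite('pics/s4.png',cv2.resize(im[200:335,300:480,::-1],(800,600),interpolation=3))
E
```

```text
clock: 7.58
eef_pos: [560.5, -190.4, 74.1]
tool_rot: [-3.14, -0.001, 1.786]
force: [-0.4, 0.3, -8.3]
width: 59.5
gripper_force: 66.1
[ 1.1 -0.8 -5.9] [-0.001 -0.001  0.   ] clock 7.575 lidframe [ 0.8 -1.1] 74.1 [-0.4  0.3 -8.3]
```

View pics/s4.png

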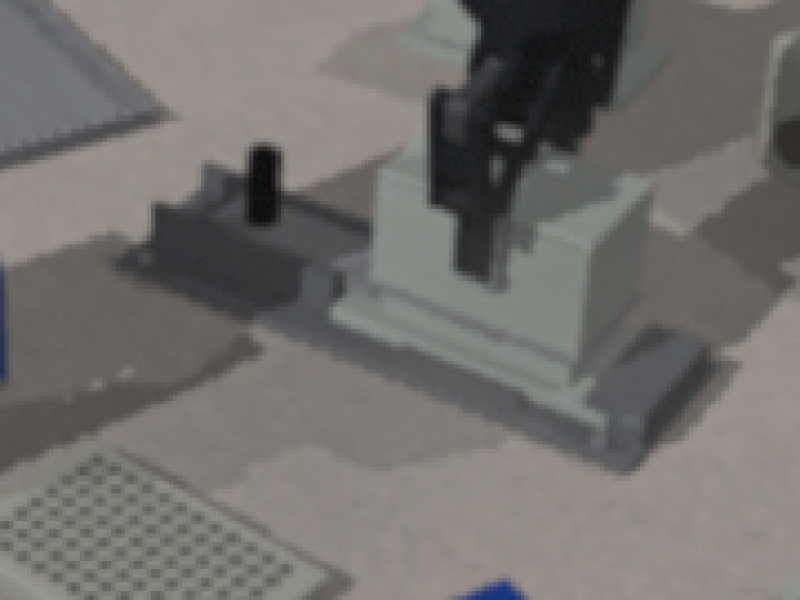

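The picture shows the lid level and about 18 mm up, with its lower edge at crop (480,330). The foot is still down under the latch bar. I continue straight up.

```bash
python3 -m creep '[{"jaw":-1,"xyz":[0,0,-6],"angular":[0,0,0]},{"jaw":-1,"xyz":[0,0,-12],"angular":[0,0,0]},{"jaw":-1,"xyz":[0,0,-18],"angular":[0,0,0]},{"jaw":-1,"xyz":[0,0,-24],"angular":[0,0,0]},{"jaw":-1,"xyz":[0,0,-30],"angular":[0,0,0]},{"jaw":-1,"xyz":[0,0,-36],"angular":[0,0,0]},{"jaw":-1,"xyz":[0,0,-42],"angular":[0,0,0]},{"jaw":-1,"xyz":[0,0,-50],"angular":[0,0,0]},{"jaw":-1,"xyz":[0,0,-62],"angular":[0,0,0]},{"jaw":-1,"xyz":[0,0,-80],"angular":[0,0,0]},{"jaw":-1,"xyz":[0,0,-95],"angular":[0,0,0]},{"jaw":-1,"xyz":[0,0,-95],"angular":[0,0,0]}]'; python3 -c "
from h import *
# tray sides at 76.4 deg = 13.6 deg off x -> yaw choices
go(np.array([521,152]),170,np.deg2rad(76.4))"
```

```text
clock: 9.12
eef_pos: [562.0, -191.2, 171.1]
tool_rot: [3.139, 0.002, 1.786]
force: [0.0, 0.5, -0.2]
width: 59.4
gripper_force: 66.7
[344.1  33.1   0.6] [0.003 0.001 0.452] clock 9.125 lidframe [ 2.1 -2.2] 171.1 [ 0.   0.5 -0.2]
```

```bash
python3 -m creep '[{"jaw":-1,"xyz":[20,2,0],"angular":[0,0,0]},{"jaw":-1,"xyz":[60,6,0],"angular":[0,0,0.06]},{"jaw":-1,"xyz":[105,10,0],"angular":[0,0,0.13]},{"jaw":-1,"xyz":[150,15,0],"angular":[0,0,0.2]},{"jaw":-1,"xyz":[195,19,0],"angular":[0,0,0.27]},{"jaw":-1,"xyz":[240,23,0],"angular":[0,0,0.33]},{"jaw":-1,"xyz":[285,28,0],"angular":[0,0,0.4]},{"jaw":-1,"xyz":[320,31,0],"angular":[0,0,0.45]},{"jaw":-1,"xyz":[338,33,0],"angular":[0,0,0.45]},{"jaw":-1,"xyz":[344,33,0],"angular":[0,0,0.45]},{"jaw":-1,"xyz":[344,33,0],"angular":[0,0,0.45]},{"jaw":-1,"xyz":[344,33,0],"angular":[0,0,0.45]}]'; python3 - <<'E'
from h import *
go(np.array([521,152]),45,np.deg2rad(76.4))
im,d=viewer.get_image('side');cv2.imwrite('pics/s5.png',im[50:450,80:600,::-1])
E
```

```text
clock: 10.62
eef_pos: [520.2, 150.6, 169.4]
tool_rot: [3.141, 0.001, 1.333]
force: [0.4, -0.4, 0.2]
width: 59.5
gripper_force: 66.6
[  1.7   0.4 124.4] [0.    0.001 0.   ] clock 10.625 lidframe [ 34.1 340.6] 169.4 [ 0.4 -0.4  0.2]
```

View pics/s5.png

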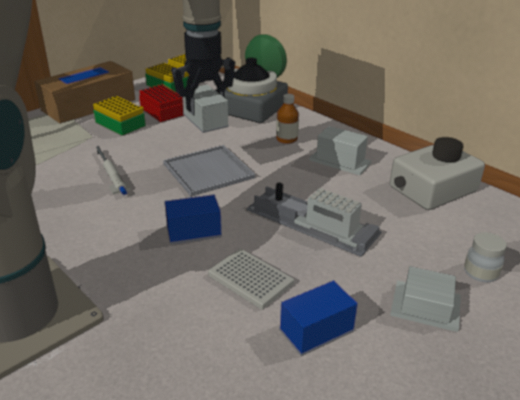

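The picture shows the lid held level at (208,110), and the base with its bare tube block still latched at (330,215). I lower the lid into the tray.

```bash
python3 -m creep '[{"jaw":-1,"xyz":[0,0,20],"angular":[0,0,0]},{"jaw":-1,"xyz":[0,0,45],"angular":[0,0,0]},{"jaw":-1,"xyz":[0,0,70],"angular":[0,0,0]},{"jaw":-1,"xyz":[0,0,90],"angular":[0,0,0]},{"jaw":-1,"xyz":[0,0,102],"angular":[0,0,0]},{"jaw":-1,"xyz":[0,0,110],"angular":[0,0,0]},{"jaw":-1,"xyz":[0,0,115],"angular":[0,0,0]},{"jaw":-1,"xyz":[0,0,118],"angular":[0,0,0]},{"jaw":-1,"xyz":[0,0,120],"angular":[0,0,0]},{"jaw":-1,"xyz":[0,0,122],"angular":[0,0,0]},{"jaw":-1,"xyz":[0,0,122],"angular":[0,0,0]}]'; python3 -m creep '[{"jaw":-1,"xyz":[0,0,1],"angular":[0,0,0]},{"jaw":-1,"xyz":[0,0,2],"angular":[0,0,0]},{"jaw":-1,"xyz":[0,0,2],"angular":[0,0,0]}]'
```

```text
clock: 12.05
eef_pos: [519.9, 152.4, 47.3]
tool_rot: [-3.142, -0.0, 1.336]
force: [-0.3, 0.2, -0.9]
width: 59.3
gripper_force: 66.6
clock: 12.42
eef_pos: [519.8, 152.3, 45.2]
tool_rot: [-3.141, 0.0, 1.336]
force: [0.6, 0.5, 0.1]
width: 59.6
gripper_force: 66.6
```

```bash
python3 -m creep '[{"jaw":-1,"xyz":[0,0,1],"angular":[0,0,0]},{"jaw":-1,"xyz":[0,0,1],"angular":[0,0,0]}]' | egrep 'eef|force'; python3 -m creep '[{"jaw":-1,"xyz":[0,0,1],"angular":[0,0,0]},{"jaw":-1,"xyz":[0,0,1],"angular":[0,0,0]}]'| egrep 'eef|force'
```

```text
eef_pos: [520.0, 152.3, 44.7]
force: [-0.2, 1.0, 4.4]
gripper_force: 67.2
eef_pos: [520.0, 152.3, 44.6]
force: [-3.8, -0.2, 15.4]
gripper_force: 68.5
```

The lid is on the floor. I open the jaws, check the width and rise.

```bash
python3 -m creep '[{"jaw":-0.0,"xyz":[0,0,-1],"angular":[0,0,0]},{"jaw":0.6,"xyz":[0,0,-1],"angular":[0,0,0]},{"jaw":1,"xyz":[0,0,-1],"angular":[0,0,0]},{"jaw":1,"xyz":[0,0,-1],"angular":[0,0,0]},{"jaw":1,"xyz":[0,0,-1],"angular":[0,0,0]}]' | egrep 'eef|width|force'; python3 -m creep '[{"jaw":1,"xyz":[0,0,-10],"angular":[0,0,0]},{"jaw":1,"xyz":[0,0,-30],"angular":[0,0,0]},{"jaw":1,"xyz":[0,0,-70],"angular":[0,0,0]},{"jaw":1,"xyz":[0,0,-120],"angular":[0,0,0]},{"jaw":1,"xyz":[0,0,-160],"angular":[0,0,0]},{"jaw":1,"xyz":[0,0,-180],"angular":[0,0,0]},{"jaw":1,"xyz":[0,0,-180],"angular":[0,0,0]},{"jaw":1,"xyz":[0,0,-180],"angular":[0,0,0]}]'; python3 - <<'E'
from h import *
im,d=viewer.get_image('side');cv2.imwrite('pics/s6.png',cv2.resize(im[150:350,200:470,::-1],(800,592),interpolation=3))
P=cloud('side',d);x,y,z=P.transpose(2,0,1)
m=(z>50)&(z<80)&(x>440)&(x<600)&(y>70)&(y<235)&(d>0)
print(m.sum(),P[m].mean(0),np.percentile(z[m],[5,50,95]),cv2.minAreaRect(P[m][:,:2].astype(np.float32)))
E
```

```text
eef_pos: [519.9, 152.3, 44.2]
force: [-0.3, 0.3, 0.1]
width: 85.2
gripper_force: 0.0
clock: 14.55
eef_pos: [519.2, 152.4, 223.8]
tool_rot: [-3.14, 0.0, 1.336]
force: [0.0, 0.1, -0.0]
width: 85.3
gripper_force: 0.0
777 [513.32485867 143.40011511  62.22552187] [51.85849124 63.82143936 65.95304667] ((518.3784790039062, 151.85519409179688), (107.0735092163086, 61.89788818359375), 76.24879455566406)
```

View pics/s6.png

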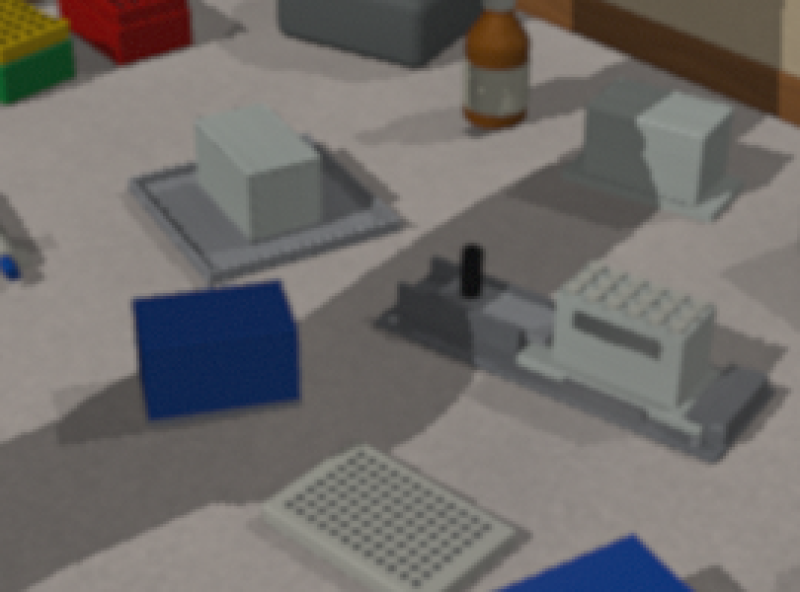

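The picture shows the lid flat inside the tray at crop (258,175), and the base latched with the bar over its foot at (535,330). The robot is clear.

```bash
python3 -c "
from cell import ctrl
print(ctrl.finish_job())"
```

```text
the job is handed in; nothing more can be done
None
```

I handed the job in at about 14.6 s of the 51 s: the latch is fully home, the base is still held in the bracket, and the lid is released flat, open side down in the tray; the hand-in returned no verdict.

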